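# Straighten the row of cups against the serving rail

### The job

Pick up the wooden straightedge by its grip and use its long edge to push the four clay cups together up to the serving rail, until all four stand in one straight line touching it and the row is held pressed firmly against it for a moment, with some 3 to 6 N in all; never press the rail with more than 8 N. Then lay the straightedge back flat on the rubber mat, lengthwise and wholly on it, and let go. Do not touch the cups with the hand, do not tip them, and leave the bottle, jar and napkin holder where they are.

Things in the scene. Friction and masses are not known exactly. Their poses are not given: they have to be found in the camera images.
- cup0: Clay cup without a handle, standing upright, 72 mm outside diameter, 80 mm high, 0.15 to 0.45 kg (part filled). Origin: centre of its underside. One of four equal cups in a loose row in front of the rail, the rightmost (towards -y).
- cup1: Clay cup without a handle, standing upright, 72 mm outside diameter, 80 mm high, 0.15 to 0.45 kg (part filled). Origin: centre of its underside. One of four equal cups in a loose row in front of the rail, second from the right.
- cup2: Clay cup without a handle, standing upright, 72 mm outside diameter, 80 mm high, 0.15 to 0.45 kg (part filled). Origin: centre of its underside. One of four equal cups in a loose row in front of the rail, third from the right.
- cup3: Clay cup without a handle, standing upright, 72 mm outside diameter, 80 mm high, 0.15 to 0.45 kg (part filled). Origin: centre of its underside. One of four equal cups in a loose row in front of the rail, the leftmost (towards +y).
- rail: Low rigid wooden rail fixed beyond the cups, 400 x 22 mm, 36 mm high. Origin: middle of the foot of its near face (towards the cups); y along that face, x away from the cups: a cup touching it has x = -36 mm here. The cups start 18 to 55 mm short of it. Press it with 3 to 6 N, never over 8 N. Sliding the cups takes 1.5 to 12 N, and the counter still takes part of the push once they touch.
- straightedge: Wooden board lying flat on the mat: 340 mm long (its y axis), 90 mm wide (x), 16 mm thick, long edges straight, 0.3 kg, with an upright round grip (26 mm diameter) at its centre that ends 78 mm above the underside. Origin: centre of the underside. Take the grip from above with any hand yaw; it can turn a little between the fingers when the board is loaded at one end.
- mat: Black rubber mat fixed on the counter to the left of the row, 400 mm (its x axis) by 150 mm (its y axis), 4 mm thick, its long side pointing roughly away from the robot. Origin: centre of its underside. The straightedge's place.
- sauce: Sauce bottle, 60 mm diameter, 170 mm high, standing beyond the rail; origin at its base. Leave alone.
- jar: Glass jar with steel lid, 72 mm diameter, 100 mm high, at the right of the work; origin at its base. Leave alone.
- napkins: Square steel napkin holder 100 x 100 x 57 mm, right of the row; origin at its base. Leave alone.

How it is judged:
By the outcome, as a careful person would: the job done as asked, in the order asked, and still so for the second after the job is handed in, with the robot touching nothing.
It also fails if it takes over 72 s, if anything falls off the work surface, if the arm or the gripper's body presses on something with over 40 N, if the wrist force passes 120 N, or if a joint passes its speed limit or range.

### The arm

A 7-joint arm with a two-finger parallel gripper is mounted at the origin on the work surface. World frame = base frame: x ahead of the robot, y to its left, z up, the work surface at z = 0. Lengths are in m, angles in rad, forces in N, time in s.
With the tool pointing down it reaches from about 0.425 to 0.925 m from the base axis. Payload 6.8 kg.
Tool frame: the origin (TCP) lies midway between the tips of the shut fingers; the grasp point (between the pads) lies 19 mm behind it; z points along the fingers, x is the direction in which the jaws open and shut, and the axes are right-handed (so a half turn about z gives the same grasp; the last joint's range is limited). The gripper opens to 85 mm and grips with 20 to 120 N. Pads are 22 mm wide; open, the fingers measure 114 mm over their backs; the gripper's body (76 mm by 85 mm) begins 54 mm behind the grasp point. The pads swing forward as they close: fully open they stand 13 mm farther back than shut.
Start: joints at [1.134, 0.477, 0.022, 1.555, -0.011, 1.109, -0.083], TCP at [0.218, -0.639, 0.231] pointing down, gripper open.
Joint ranges: [-2.96, 2.96], [-0.34, 2.1], [-1.41, 1.46], [0.24, 2.44], [-1.37, 4.51], [0.17, 1.92], [-2.96, 2.96]. Speed limits (rad/s): [2.39, 2.39, 3.14, 3.14, 3.14, 3.14, 3.14].

### API

Orientations are given as a unit quaternion [w, x, y, z].
In Python, from station import bot, imaging, nets gives the robot as it stands. The module is installed in compiled form; this text tells all that it offers.
- The arm moves only by the tool apply_moves, never from a script. Its argument "moves" is text: rows parted by semicolons, each of 7 numbers parted by spaces: the gripper command: -1 is fully open, 1 is shut, values between are in proportion, then the shift along the tool's x, y, z normalised to -1 to 1, where 1 is 120 mm, then the turn, a rotation vector about the tool's x, y, z normalised to -1 to 1, where 1 is 4 degrees. In form: hand dx dy dz rx ry rz; .... A call has 1 to 12 rows; each row shifts and turns the commanded pose from where the row before left it, along the tool's axes as they then stand; what a row does not reach is not made up. A row lasts 1/12 s, in which the tool goes at most 41.7 mm and 7.16 degrees, less where a joint would pass 70% of its speed; a pose out of reach is approached as far as the arm can. A call with a number of a shift or a turn outside -1 to 1 is refused whole. A call with a gripper value outside its range is refused whole. The fingers move at their own pace and stop on an object; "force" is the grip in N (left out, the last holds). Time passes only in rows, so rows that do not move let the fingers close. It gives the time, the measured TCP pose, the force and the opening at its end, in the units of the state.
- bot.get_obs(): the state, without advancing time (a new reading comes with each control period).
- imaging.read_camera(name): name is "side" or "top"; returns a dict with "image" (480x640x3 uint8, red, green, blue), "fx", "fy", "cx", "cy" (pixels), "dist_coeffs" ([k1, k2, p1, p2, k3] as OpenCV has them; the pictures are not rectified), "view" (4x4, takes a point from world to camera coordinates). Camera axes: x right, y down, z forward; pixel columns grow to the right and rows downward; lengths in m; the calibration is good to about 2 mm. A picture is of the moment at which its call begins. There is no depth.
- bot.hand_in(): hands the job in, once; it reports no verdict.
Trained networks look in a picture, given as the dict that the camera call returned (one of the last four; its "shot" number tells which), for a name from the list of things; names that differ only in an ending like _2 or _b are one class to them, and where a whole thing is asked for, a point or a joint stands for the part that bears it (a point fixed in the world has none). Each returns a list of dicts, best first, with "score" (0 to 1); they miss things now and then, are a little off and sometimes report something else, mostly with a low value. They report only what shows in the picture. A call takes as long as a camera call.
- nets.spot_in(picture, name): "rect" ([left, top, right, bottom] in pixels, round what is visible of it).
- nets.outline_of(picture, name): "region" (480x640 bool, what is visible of it) and "rect" ([left, top, right, bottom] in pixels, round what is visible of it).
- nets.spot_point(picture, name): "location" ([column, row] in pixels: a listed point, or the origin of a listed thing).
The state is a dict: "t": time; "q": joint angles; "joint_vel": joint speeds; "joint_torque": joint torques, N m; "eef_pos": TCP position; "tool_rot": TCP orientation; "contact_force": force on the tool from outside, world axes, zero at the start; "torque": the same for the moment, N m; "gripper_width": opening from 0.0 (shut) to 1.0 (fully open).
Only numpy, scipy, OpenCV 4.12 (cv2) and the standard library are available. Lean on these libraries where they do the work, as an engineer would, in place of code of your own. Each camera call takes 0.05 s, during which the arm holds its last target.

## Working session

There is one attempt and no reset: what is moved stays moved. The work goes in short steps, Python scripts to look and compute and a tool call to move; the robot and the scene stay as the last step left them, time stands still between calls to the robot, and variables do not carry over. Pictures are saved under pics/ and viewed, and the job is handed in when it is done.

Besides the shell and the picture viewer there is one more tool, called as name(argument=value, ...) on one line, values as JSON. apply_moves: Moves the arm, as the interface text tells. Scaled input: -1 to 1 covers 120 mm each way for a shift and 4 degrees each way for a turn. Its arguments: {"type":"object","properties":{"moves":{"type":"string"},"force":{"type":"number"}},"required":["moves"]}

```bash
mkdir -p pics; ls
cat > h.py <<'E'
import numpy as np, cv2
from station import bot, imaging, nets
def K(c): return np.array([[c['fx'],0,c['cx']],[0,c['fy'],c['cy']],[0,0,1.]])
def ray(c,p):
    u=cv2.undistortPoints(np.array([[p]],float),K(c),np.array(c['dist_coeffs'],float))[0,0]
    V=np.array(c['view']);R=V[:3,:3];t=V[:3,3]
    o=-R.T@t; d=R.T@np.array([u[0],u[1],1.]); return o,d
def onz(c,p,z):
    o,d=ray(c,p); return o+d*(z-o[2])/d[2]
def proj(c,P):
    V=np.array(c['view']); rv,_=cv2.Rodrigues(V[:3,:3])
    return cv2.projectPoints(np.array(P,float).reshape(-1,3),rv,V[:3,3],K(c),np.array(c['dist_coeffs'],float))[0].reshape(-1,2)
def save(c,n): cv2.imwrite('pics/'+n,cv2.cvtColor(c['image'],cv2.COLOR_RGB2BGR))
E
python3 - <<'E'
from h import *
np.set_printoptions(precision=4,suppress=True)
print(bot.get_obs())
for n in ['top','side']:
    c=imaging.read_camera(n); save(c,n+'0.png')
    print(n,c['fx'],c['dist_coeffs'],'cam pos',ray(c,(320,240)))
    for o in ['cup0','rail','straightedge','mat','sauce','jar','napkins']:
        r=nets.spot_point(c,o); s=nets.spot_in(c,o)
        print(o,[(np.round(x['location'],1),round(x['score'],2)) for x in r[:5]],[(np.round(x['rect']),round(x['score'],2)) for x in s[:5]])
E
```

```text
pics
{'t': 0.0, 'q': array([ 1.1339,  0.4778,  0.0223,  1.5564, -0.0115,  1.1093, -0.0831]), 'joint_vel': array([-0.001 ,  0.0014, -0.0007, -0.0002, -0.0002,  0.0008,  0.0001]), 'joint_torque': array([ -0.0005, -59.6452,   1.6077, -28.1198,   0.0125,   0.0093,
        -0.    ]), 'eef_pos': array([ 0.2178, -0.6383,  0.2303]), 'tool_rot': array([-0.0005,  0.8133, -0.5818, -0.0008]), 'contact_force': array([ 0.3407,  0.0685, -0.0708]), 'torque': array([-0.0615, -0.0414, -0.0187]), 'gripper_width': 0.9980531316298508}
top 543.8059480580661 [-0.0223  0.      0.      0.      0.    ] cam pos (array([ 0.4957, -0.0311,  1.1636]), array([ 0.1055, -0.011 , -0.9944]))
cup0 [(array([356.6, 242.3]), 0.81), (array([314.6, 250. ]), 0.79), (array([492. , 247.2]), 0.72), (array([392. , 262.6]), 0.59), (array([273.2, 234.2]), 0.55)] [(array([253., 211., 287., 251.]), 0.89), (array([377., 244., 418., 278.]), 0.88), (array([340., 224., 376., 264.]), 0.81), (array([296., 233., 328., 268.]), 0.71)]
rail [(array([332.9, 218.6]), 0.56)] [(array([239., 178., 434., 228.]), 0.69)]
straightedge [(array([154.6, 2
[... 730 characters left out ...]
2.4, 223.6]), 0.56)] [(array([326., 200., 362., 244.]), 0.91), (array([274., 233., 305., 285.]), 0.71), (array([311., 221., 344., 269.]), 0.63), (array([358., 188., 394., 230.]), 0.6)]
rail [(array([311.2, 237.7]), 0.74), (array([293.3, 276.7]), 0.31)] [(array([237., 188., 358., 283.]), 0.97)]
straightedge [(array([264.7, 381.7]), 0.94)] [(array([169., 315., 372., 459.]), 0.92)]
mat [] [(array([154., 310., 409., 480.]), 0.97)]
sauce [(array([287.3, 224.6]), 0.9), (array([456.2, 201.1]), 0.15)] [(array([270., 156., 298., 232.]), 0.89)]
jar [(array([457. , 195.4]), 0.82)] [(array([442., 159., 473., 206.]), 0.61)]
napkins [(array([399.2, 183. ]), 0.91)] [(array([374., 157., 424., 195.]), 0.88)]
```

View pics/top0.png

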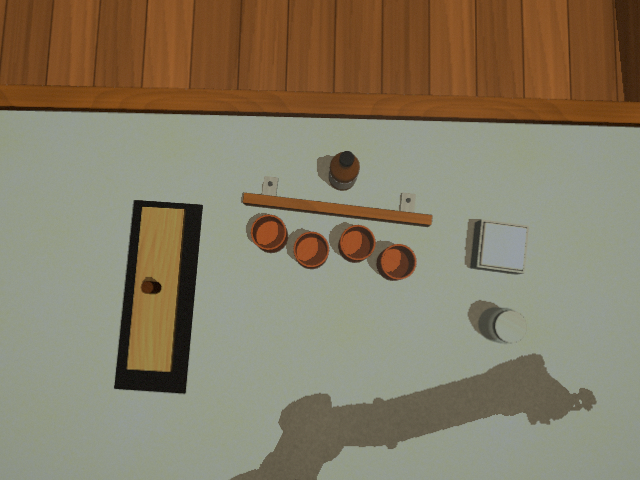

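View pics/side0.png

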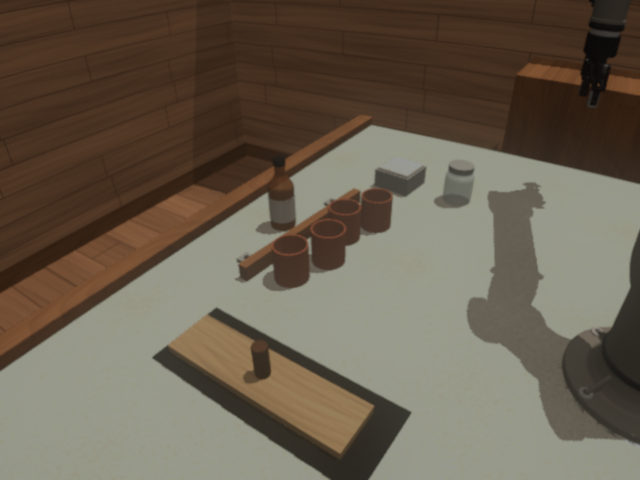

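The top view shows the board on the mat (grip at about (152,287)), cups at (270,233), (312,250), (357,243) and (397,262), and the rail from (243,198) to (432,220). I'll fit poses to the silhouettes in both cameras.

```bash
cat >> h.py <<'E'
from scipy.optimize import minimize
def cyl(r,z0,z1,n=48):
    a=np.linspace(0,2*np.pi,n,endpoint=False); b=np.c_[r*np.cos(a),r*np.sin(a)]
    return np.vstack([np.c_[b,np.full(n,z0)],np.c_[b,np.full(n,z1)]])
def box(lx,ly,z0,z1,cx=0):
    return np.array([[cx+sx*lx/2,sy*ly/2,z] for z in (z0,z1) for sx in(-1,1) for sy in (-1,1)])
def place(P,p):
    x,y=p[:2]; a=p[2] if len(p)>2 else 0
    R=np.array([[np.cos(a),-np.sin(a),0],[np.sin(a),np.cos(a),0],[0,0,1]])
    return P@R.T+[x,y,0]
def sil(c,P,shape=(480,640)):
    q=cv2.convexHull(proj(c,P).astype(np.float32)).reshape(-1,2)
    m=np.zeros(shape,np.uint8); cv2.fillConvexPoly(m,np.round(q*16).astype(np.int32),255,cv2.LINE_AA,4)
    return m/255.
def fit(obs,parts,p0,st):
    # obs: list of (cam,mask); parts: list of convex point sets
    def cost(p):
        e=0
        for c,m in obs:
            s=0
            for P in parts: s=np.maximum(s,sil(c,place(P,p)))
            e+=np.abs(s-m).sum()/m.sum()
        return e
    s=np.array([p0]+[np.array(p0)+np.eye(len(p0))[i]*st[i] for i in range(len(p0))])
    r=minimize(cost,p0,method='Nelder-Mead',options=dict(initial_simplex=s,xatol=1e-5,fatol=1e-5,maxiter=300))
    return r.x,r.fun
E
cat > meas.py <<'E'
from h import *
np.set_printoptions(precision=4,suppress=True)
ct=imaging.read_camera('top'); cs=imaging.read_camera('side')
def masks(n,c): return [(o['region'].astype(float),o['score'],o['rect']) for o in nets.outline_of(c,n)]
def pick(ms,c,P):
    s=sil(c,P); best=max(ms,key=lambda m:np.minimum(s,m[0]).sum()/np.maximum(s,m[0]).sum(),default=None); return best
import sys
spec={'straightedge':([box(.09,.34,.004,.020),cyl(.013,.02,.082)],[onz(ct,(154,289),.01)[0],onz(ct,(154,289),.01)[1],-1.6]),
'mat':([box(.4,.15,0,.004)],None),'rail':([box(.022,.4,0,.036,.011)],None)}
vis=[ct['image'].copy(),cs['image'].copy()]
def draw(parts,p):
    for im,c in zip(vis,(ct,cs)):
        for P in parts:
            q=cv2.convexHull(proj(c,place(P,p)).astype(np.float32)); cv2.polylines(im,[np.round(q*16).astype(np.int32)],True,(0,255,255),1,cv2.LINE_AA,4)
C=cyl(.036,0,.08)
for i,pt in enumerate([(397,262),(357,243),(312,250),(270,233)]):
    p0=onz(ct,pt,.08)[:2]
    for lab,cams in (('both',(ct,cs)),('top',(ct,)),('side',(cs,))):
        obs=[]
        for c in cams:
            b=pick(masks('cup0',c),c,place(C,p0))
            if b is not None: obs.append((c,b[0]))
        if not obs: print('none'); continue
        p,e=fit(obs,[C],p0,[.005,.005]); print('cup%d'%i,lab,p,round(e,3))
        if lab=='both': draw([C],p)
e1=onz(ct,(243,198),.036);e2=onz(ct,(432,220),.036)
d=e1-e2; a=np.arctan2(-d[0],d[1]); m=(e1+e2)/2
rp0=[m[0]-.011,m[1],a]
g=onz(ct,(155,289),.01); ma=onz(ct,(159,297),0)
for n,parts,p0 in (('rail',spec['rail'][0],rp0),('straightedge',spec['straightedge'][0],[g[0],g[1],-.05+0]),('mat',spec['mat'][0],[ma[0],ma[1],-.05])):
    for lab,cams in (('both',(ct,cs)),('top',(ct,)),('side',(cs,))):
        obs=[]
        for c in cams:
            ms=masks(n,c)
            if ms: obs.append((c,ms[0][0]))
        if not obs: print(n,'none');continue
        pp=list(p0)
        if n=='straightedge': pp[2]-=np.pi/2
        p,e=fit(obs,parts,pp,[.01,.01,.05]); print(n,lab,p,round(e,3))
        if lab=='both' : draw(parts,p)
save({'image':vis[0]},'fit_top.png');save({'image':vis[1]},'fit_side.png')
E
python3 meas.py
```

```text
cup0 both [ 0.5733 -0.2024] 0.165
cup0 top [ 0.5726 -0.2019] 0.07
cup0 side [ 0.5761 -0.2044] 0.086
cup1 both [ 0.6101 -0.119 ] 0.612
cup1 top [ 0.6082 -0.1184] 0.125
cup1 side [ 0.6131 -0.1241] 0.469
cup2 both [ 0.5936 -0.0253] 0.205
cup2 top [ 0.5924 -0.025 ] 0.082
cup2 side [ 0.5961 -0.0271] 0.11
cup3 both [0.6264 0.0618] 0.133
cup3 top [0.6253 0.0619] 0.068
cup3 side [0.6289 0.0595] 0.056
rail both [ 0.6729 -0.0807 -0.0932] 1.51
rail top [ 0.6722 -0.0769 -0.0939] 0.249
rail side [ 0.6814 -0.087  -0.0783] 1.139
straightedge both [ 0.5113  0.2976 -1.6067] 0.089
straightedge top [ 0.5112  0.2987 -1.6106] 0.057
straightedge side [ 0.5111  0.2973 -1.6062] 0.029
mat both [ 0.4956  0.2951 -0.0435] 2.741
mat top [ 0.4943  0.2951 -0.0401] 1.338
mat side [ 0.4961  0.2944 -0.049 ] 1.399
```

View pics/fit_top.png

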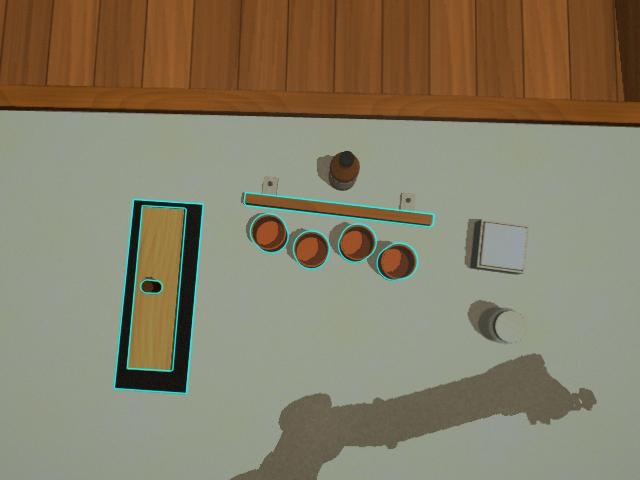

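View pics/fit_side.png

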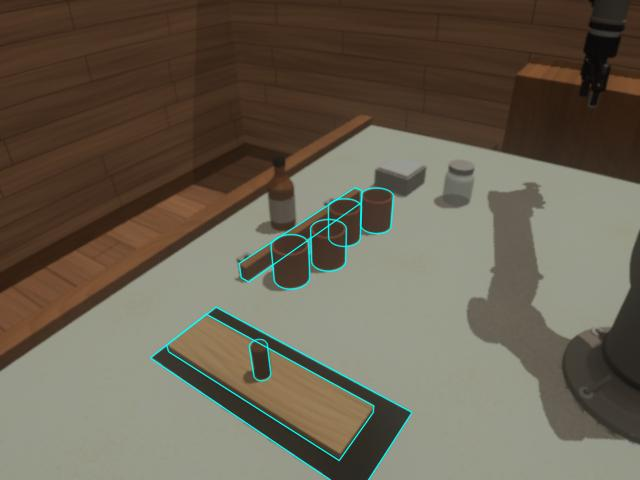

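The fits match the pictures: the outlines lie on the cups, board, mat and rail. Now I'll move towards the board by way of the mid-front.

apply_moves(moves="-1 -0.1 -0.12 0 0 0 -1; -1 -0.18 -0.2 0 0 0 0; -1 -0.2 -0.24 0 0 0 0; -1 -0.2 -0.24 0 0 0 0; -1 -0.2 -0.24 0 0 0 0; -1 -0.2 -0.24 0 0 0 0; -1 -0.2 -0.24 0 0 0 0; -1 -0.2 -0.24 0 0 0 0; -1 -0.2 -0.24 0 0 0 0; -1 -0.2 -0.24 0 0 0 0; -1 -0.2 -0.24 0 0 0 0; -1 -0.2 -0.24 0 0 0 0", force=60)

```text
t: 4.0
eef_pos: [0.4143, -0.259, 0.2317]
tool_rot: [0.0, 0.833, -0.553, 0.0]
contact_force: [0.3, -0.8, 0.6]
gripper_width: 1.002
```

apply_moves(moves="-1 0 0 0 0 0 -1; -1 0 0 0 0 0 -1; -1 0 0 0 0 0 -1; -1 0 0 0 0 0 -1; -1 0 0 0 0 0 -1; -1 0 0 0 0 0 -1; -1 0 0 0 0 0 -1; -1 0 0 0 0 0 -1; -1 0 0 0 0 0 -1; -1 0 0 0 0 0 -1; -1 0 0 0 0 0 -1; -1 0 0 0 0 0 -1")

```text
t: 5.0
eef_pos: [0.4137, -0.2607, 0.2315]
tool_rot: [0.0, 0.986, -0.165, 0.0]
contact_force: [-0.0, -0.3, 0.3]
gripper_width: 0.999
```

```bash
cat > st.py <<'E'
import sys; from h import *
from scipy.spatial.transform import Rotation as Rn
np.set_printoptions(precision=4,suppress=True)
o=bot.get_obs(); w,x,y,z=o['tool_rot']; R=Rn.from_quat([x,y,z,w]).as_matrix(); p=o['eef_pos']
print('t',round(o['t'],2),'p',p,'yaw',np.degrees(np.arctan2(R[1,0],R[0,0])).round(2),'tilt',R[:,2],'F',o['contact_force'],'T',o['torque'],'w',round(o['gripper_width'],3)); print('q',o['q'])
if len(sys.argv)>1:
    a=[float(v) for v in sys.argv[1:]]; T=np.array(a[:3]); print('tool shift units',R.T@(T-p)/.12)
    if len(a)>3:
        yaw=np.radians(a[3]); Rt=np.array([[np.cos(yaw),np.sin(yaw),0],[np.sin(yaw),-np.cos(yaw),0],[0,0,-1.]])
        print('turn units',np.degrees(Rn.from_matrix(R.T@Rt).as_rotvec())/4)
E
python3 st.py 0.511 0.298 0.2 -2.06
```

```text
t 5.0 p [ 0.4137 -0.2607  0.2315] yaw -18.97 tilt [ 0.0003 -0.0002 -1.    ] F [-0.0135 -0.3368  0.3368] T [0.0306 0.0192 0.0125] w 0.999
q [ 0.7076  0.1887 -0.3072  1.9719  0.068   0.9904  0.0371]
tool shift units [-0.7473 -4.6667  0.2614]
turn units [ 0.0025 -0.0043 -4.2278]
```

apply_moves(moves="-1 0 -0.1 0 0 0 -1; -1 0 -0.18 0 0 0 -1; -1 0 -0.25 0 0 0 -1; -1 0 -0.3 0 0 0 -1; -1 0 -0.3 0 0 0 -0.23; -1 0.06 -0.3 0 0 0 0; -1 0.06 -0.3 0 0 0 0; -1 0.06 -0.3 0 0 0 0; -1 0.06 -0.3 0 0 0 0; -1 0.06 -0.3 0 0 0 0; -1 0.06 -0.3 0 0 0 0; -1 0.06 -0.3 0 0 0 0")

```text
t: 6.0
eef_pos: [0.4953, 0.1257, 0.2317]
tool_rot: [-0.0, 1.0, -0.018, 0.0]
contact_force: [1.5, 0.2, -0.1]
gripper_width: 0.998
```

apply_moves(moves="-1 0.06 -0.3 0 0 0 0; -1 0.06 -0.3 0 0 0 0; -1 0.06 -0.3 0.05 0 0 0; -1 0.06 -0.3 0.05 0 0 0; -1 0.06 -0.2 0.05 0 0 0; -1 0 -0.1 0.05 0 0 0; -1 0 0 0.06 0 0 0; -1 0 0 0 0 0 0; -1 0 0 0 0 0 0")

```text
t: 6.75
eef_pos: [0.5384, 0.2989, 0.1995]
tool_rot: [0.001, 1.0, -0.02, -0.001]
contact_force: [-0.2, -1.2, -0.2]
gripper_width: 0.998
```

```bash
python3 st.py 0.511 0.298 0.15 -2.06
```

```text
t 6.75 p [0.5384 0.2989 0.1995] yaw -2.3 tilt [-0.0012 -0.0021 -1.    ] F [-0.1987 -1.2372 -0.2458] T [-0.0136  0.0237 -0.0155] w 0.998
q [-0.1545  0.4823 -0.6131  1.7014  0.312   1.0594 -0.9093]
tool shift units [-0.2271  0.0159  0.4125]
turn units [ 0.0314  0.0155 -0.0608]
```

apply_moves(moves="-1 -0.11 0.01 0.1 0.03 0.01 -0.06; -1 -0.11 0 0.15 0 0 0; -1 0 0 0.2 0 0 0; -1 0 0 0.2 0 0 0; -1 0 0 0.2 0 0 0; -1 0 0 0.1 0 0 0; -1 0 0 0.05 0 0 0; -1 0 0 0 0 0 0; -1 0 0 0 0 0 0")

```text
t: 7.5
eef_pos: [0.5132, 0.3008, 0.0811]
tool_rot: [-0.001, 1.0, -0.018, 0.001]
contact_force: [0.5, 0.1, 0.4]
gripper_width: 0.998
```

```bash
python3 st.py 0.511 0.298 0.034 -2.06
python3 - <<'E'
from h import *
for n in ('top','side'):
    c=imaging.read_camera(n); save(c,n+'1.png')
    im=c['image']; 
    if n=='side': im=cv2.resize(im[180:460,120:460],None,fx=2,fy=2)
    else: im=cv2.resize(im[150:400,50:350],None,fx=2,fy=2)
    save({'image':im},n+'1c.png')
E
```

```text
t 7.5 p [0.5132 0.3008 0.0811] yaw -2.05 tilt [ 0.0019  0.0026 -1.    ] F [0.452  0.1025 0.4045] T [ 0.0088 -0.0167  0.0069] w 0.998
q [-0.2121  0.5893 -0.5624  1.8445  0.4148  0.8235 -1.0205]
tool shift units [-0.018   0.0248  0.3925]
turn units [-0.0375 -0.0254  0.0026]
```

View pics/side1c.png

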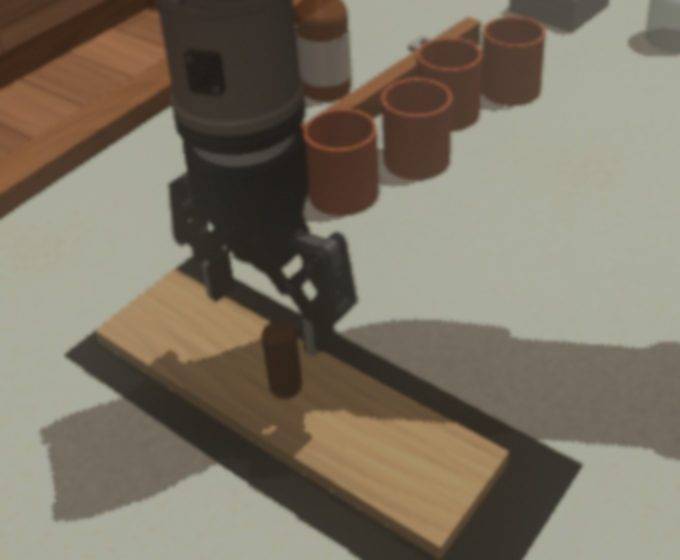

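View pics/top1c.png

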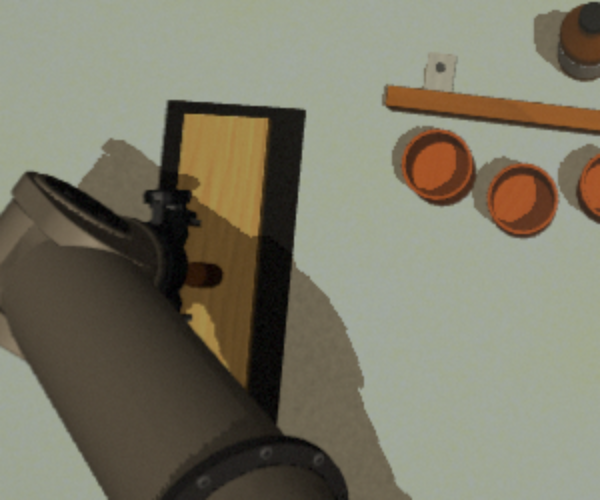

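Run:
```python
from h import *
c=imaging.read_camera('top'); s=imaging.read_camera('side')
P=[(.4705,.301,.094),(.5555,.301,.094),(.513,.301,.094),(.511,.298,.082)]
print((proj(c,P)-[50,150])*2); print((proj(s,P)-[120,180])*2)
```

```text
[[184.05031572 313.54449012]
 [188.84246911 226.41320804]
 [186.44351294 269.80115073]
 [193.11342898 272.18198146]]
[[316.74394056 345.29743801]
 [224.7729215  298.65923802]
 [269.361314   321.34964154]
 [275.7881489  331.43396661]]
```

Pads and grip line up with the projections. I'll descend and close.

apply_moves(moves="-1 -0.02 0.02 0.1 -0.03 -0.02 0; -1 0 0 0.12 0 0 0; -1 0 0 0.1 0 0 0; -1 0 0 0.06 0 0 0; -1 0 0 0 0 0 0; -1 0 0 0 0 0 0; 1 0 0 0 0 0 0; 1 0 0 0 0 0 0; 1 0 0 0 0 0 0; 1 0 0 0 0 0 0; 1 0 0 0 0 0 0; 1 0 0 0 0 0 0", force=80)

```text
t: 8.7
eef_pos: [0.5102, 0.2988, 0.0351]
tool_rot: [-0.0, 1.0, -0.017, -0.0]
contact_force: [-0.8, -1.9, 4.7]
gripper_width: 0.285
```

apply_moves(moves="1 0 0 0 0 0 0; 1 0 0 0 0 0 0; 1 0 0 0 0 0 0; 1 0 0 0 0 0 0")

```text
t: 9.03
eef_pos: [0.5102, 0.2988, 0.0351]
tool_rot: [-0.0, 1.0, -0.017, -0.0]
contact_force: [-1.0, -0.8, 6.0]
gripper_width: 0.283
```

```bash
python3 st.py 0.511 0.298 0.034 -2.06
```

```text
t 9.03 p [0.5102 0.2988 0.0351] yaw -2.0 tilt [-0.0001  0.0002 -1.    ] F [-0.9646 -0.8202  5.9931] T [-0.1928  0.3297 -0.0195] w 0.283
q [-0.2399  0.6487 -0.5266  1.8713  0.4639  0.7454 -1.061 ]
tool shift units [0.007  0.0066 0.009 ]
turn units [-0.003   0.0014  0.014 ]
```

apply_moves(moves="1 0 0 0 0 0 0; 1 0 0 -0.06 0 0 0; 1 0 0 -0.1 0 0 0; 1 0 0 -0.15 0 0 0; 1 0 0 -0.2 0 0 0; 1 0 0 -0.2 0 0 0; 1 0 0.05 -0.15 0 0 0; 1 0 0.1 -0.1 0 0 0; 1 0 0.15 0 0 0 0; 1 0 0.2 0 0 0 0; 1 -0.02 0.25 0 0 0 0; 1 -0.02 0.25 0 0 0 0", force=110)

```text
t: 10.03
eef_pos: [0.5007, 0.1781, 0.1504]
tool_rot: [-0.0, 1.0, -0.017, -0.0]
contact_force: [0.2, -0.8, -2.5]
gripper_width: 0.278
```

apply_moves(moves="1 -0.02 0.25 0 0 0 0; 1 -0.02 0.25 0 0 0 0; 1 -0.02 0.25 0 0 0 0; 1 -0.02 0.25 0 0 0 0; 1 -0.02 0.25 0 0 0 0; 1 -0.02 0.25 0 0 0 0; 1 -0.02 0.2 0 0 0 0; 1 0 0.15 0 0 0 0; 1 0 0.1 0 0 0 0; 1 0 0.05 0 0 0 -0.3; 1 0 0 0 0 0 -0.7; 1 0 0 0 0 0 -1")

```text
t: 11.03
eef_pos: [0.4756, -0.0611, 0.1503]
tool_rot: [0.0, 0.999, 0.053, -0.0]
contact_force: [0.1, 0.3, -3.0]
gripper_width: 0.278
```

apply_moves(moves="1 0 0 0 0 0 -1; 1 0 0 0 0 0 -1; 1 0 0 0 0 0 -1; 1 0 0 0 0 0 -1; 1 0 0 0 0 0 -1; 1 0 0 0 0 0 -1; 1 0 0 0 0 0 -1; 1 0 0 0 0 0 -1; 1 0 0 0 0 0 -1; 1 0 0 0 0 0 -1; 1 0 0 0 0 0 -1; 1 0 0 0 0 0 -1")

```text
t: 12.03
eef_pos: [0.4757, -0.0604, 0.1503]
tool_rot: [0.0, 0.89, 0.456, -0.0]
contact_force: [-0.1, -0.1, -2.5]
gripper_width: 0.278
```

```bash
python3 st.py 0.478 -0.059 0.15 84.6
```

```text
t 12.03 p [ 0.4757 -0.0604  0.1503] yaw 54.21 tilt [-0.0006 -0.0004 -1.    ] F [-0.066  -0.1336 -2.5422] T [ 0.0118  0.011  -0.0033] w 0.278
q [ 0.6429  0.3566 -0.7653  2.0504  0.3264  0.8562  0.6377]
tool shift units [0.0209 0.0087 0.0025]
turn units [-0.0052  0.0087 -7.5986]
```

apply_moves(moves="1 0 0 0 0 0 -1; 1 0 0 0 0 0 -1; 1 0 0 0 0 0 -1; 1 0 0 0 0 0 -1; 1 0 0 0 0 0 -1; 1 0 0 0 0 0 -1; 1 0 0 0.1 0 0 -0.9; 1 0 0 0.15 0 0 -0.7; 1 0 0 0.2 0 0 0; 1 0 0 0.15 0 0 0; 1 0 0 0 0 0 0; 1 0 0 0 0 0 0")

```text
t: 13.03
eef_pos: [0.4753, -0.0603, 0.0778]
tool_rot: [-0.001, 0.741, 0.672, -0.001]
contact_force: [-0.2, 0.2, -2.5]
gripper_width: 0.28
```

```bash
python3 st.py 0.478 -0.059 0.043 84.6
cat > look.py <<'E'
# args: tag, board TCP-based overlay ; fits cups
from h import *; import sys
from scipy.spatial.transform import Rotation as Rn
np.set_printoptions(precision=4,suppress=True)
tag=sys.argv[1]
rail=np.array([.672,-.077,-.094])
o=bot.get_obs(); w,x,y,z=o['tool_rot']; R=Rn.from_quat([x,y,z,w]).as_matrix(); p=o['eef_pos']; zb=p[2]-.0311
yaw=np.arctan2(R[1,0],R[0,0])
B=[box(.09,.34,zb,zb+.016),cyl(.013,zb+.016,zb+.078)]
for n in ('top','side'):
    c=imaging.read_camera(n); im=c['image'].copy()
    def dr(P,pp,col):
        q=cv2.convexHull(proj(c,place(P,pp)).astype(np.float32)); cv2.polylines(im,[np.round(q*16).astype(np.int32)],True,col,1,cv2.LINE_AA,4)
    for P in B: dr(P,(p[0],p[1],yaw-np.pi/2),(0,255,255))
    dr(box(.022,.4,0,.036,.011),rail,(255,255,0))
    if n=='top': im=cv2.resize(im[130:400,200:500],None,fx=2.4,fy=2.4)
    else: im=cv2.resize(im[120:340,200:500],None,fx=2.4,fy=2.4)
    save({'image':im},f'{n}_{tag}.png')
E
python3 look.py 2
```

```text
t 13.03 p [ 0.4753 -0.0603  0.0778] yaw 84.42 tilt [-0.0024  0.0001 -1.    ] F [-0.2018  0.2451 -2.5349] T [ 0.015  -0.0063  0.002 ] w 0.28
q [ 0.6449  0.5012 -0.7929  2.0998  0.5262  0.7491  0.9879]
tool shift units [0.0132 0.0221 0.2899]
turn units [-0.0337  0.0014 -0.0458]
```

View pics/top_2.png

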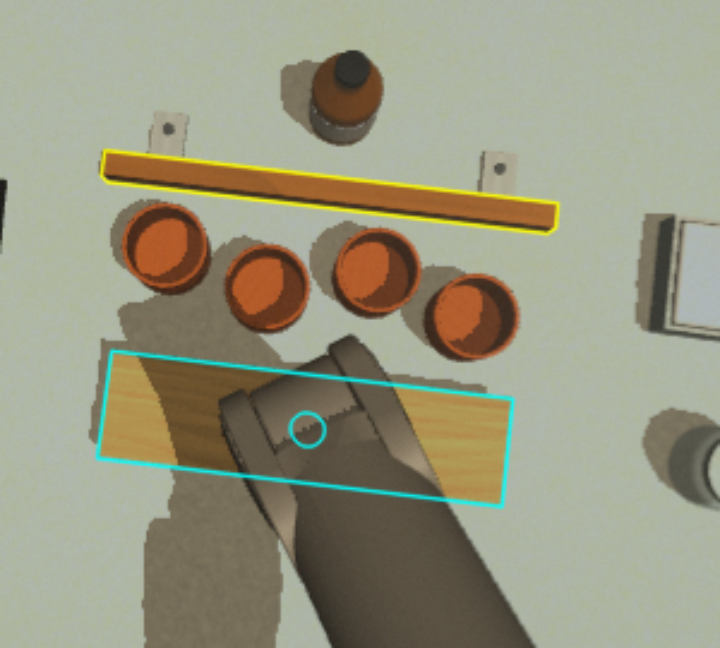

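View pics/side_2.png

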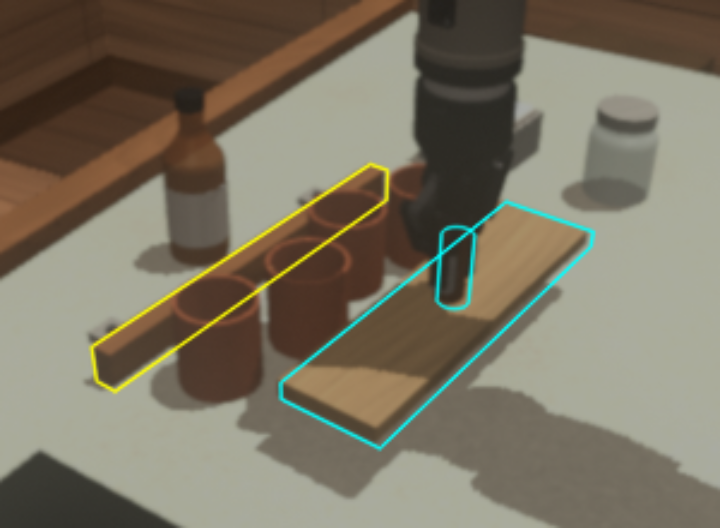

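The overlays put the board exactly at the hand pose and parallel to the rail, with about 30 mm to the nearest cups. I'll descend and make the free approach.

apply_moves(moves="1 0.01 0 0.1 -0.03 0 -0.05; 1 0 0 0.1 0 0 0; 1 0 0 0.06 0 0 0; 1 0 0 0.03 0 0 0; 1 0 0 0 0 0 0; 1 0 0.03 0 0 0 0; 1 0 0.05 0 0 0 0; 1 0 0.05 0 0 0 0; 1 0 0.04 0 0 0 0; 1 0 0.02 0 0 0 0; 1 0 0 0 0 0 0; 1 0 0 0 0 0 0", force=120)

```text
t: 14.13
eef_pos: [0.4988, -0.0613, 0.0429]
tool_rot: [0.0, 0.74, 0.673, 0.0]
contact_force: [-0.1, -0.1, -2.2]
gripper_width: 0.279
```

```bash
python3 st.py 0.555 -0.066 0.043 84.6
```

```text
t 14.13 p [ 0.4988 -0.0613  0.0429] yaw 84.59 tilt [ 0.0013 -0.0001 -1.    ] F [-0.0982 -0.0837 -2.1796] T [ 0.0213 -0.0198 -0.0255] w 0.279
q [ 0.5851  0.5826 -0.7339  2.0685  0.6011  0.7101  0.937 ]
tool shift units [ 0.0055  0.4703 -0.0002]
turn units [ 0.0182 -0.0004 -0.0015]
```

apply_moves(moves="1 0 0.01 0 0 0 0; 1 0 0.02 0 0 0 0; 1 0 0.025 0 0 0 0; 1 0 0.025 0 0 0 0; 1 0 0.025 0 0 0 0; 1 0 0.025 0 0 0 0; 1 0 0.025 0 0 0 0; 1 0 0.025 0 0 0 0; 1 0 0.025 0 0 0 0; 1 0 0.025 0 0 0 0; 1 0 0.025 0 0 0 0; 1 0 0.025 0 0 0 0")

```text
t: 15.13
eef_pos: [0.5297, -0.0646, 0.0424]
tool_rot: [-0.001, 0.74, 0.673, -0.002]
contact_force: [-6.9, 0.2, 1.7]
gripper_width: 0.278
```

```bash
python3 st.py 0.555 -0.066 0.043 84.6; python3 look.py 3
```

```text
t 15.13 p [ 0.5297 -0.0646  0.0424] yaw 84.6 tilt [-0.0038 -0.001  -1.    ] F [-6.8747  0.2035  1.7241] T [ 0.101   1.6179 -0.2306] w 0.278
q [ 0.5679  0.6227 -0.7246  1.9937  0.6013  0.754   0.9556]
tool shift units [ 0.008   0.2108 -0.0062]
turn units [-0.0535  0.0194 -0.0009]
```

View pics/top_3.png

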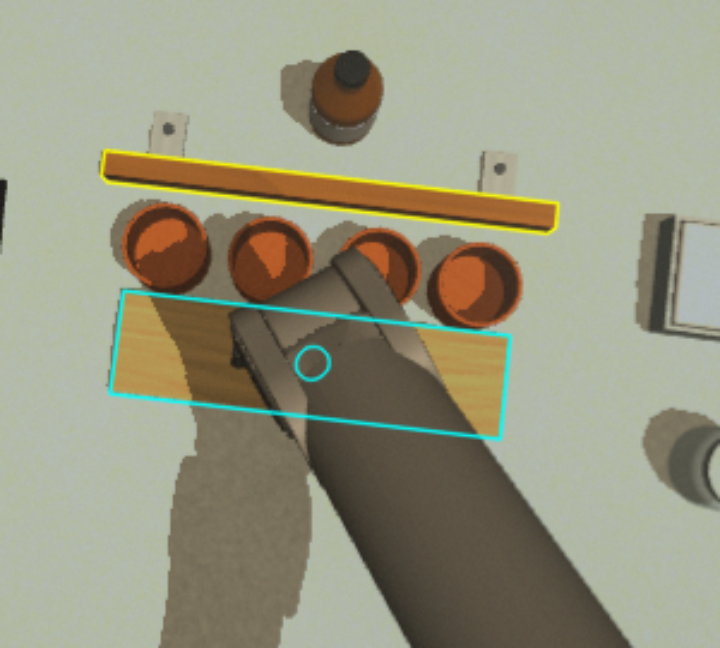

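View pics/side_3.png

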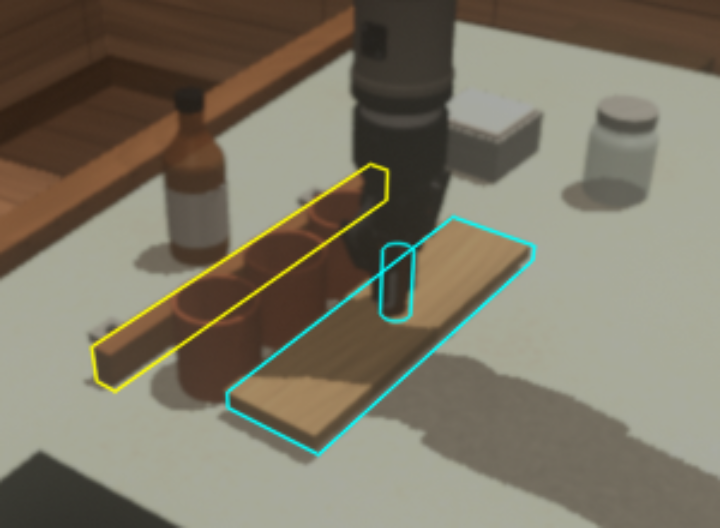

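Three cups are being pushed and the leftmost is nearly touched, all upright. I'll continue slowly to measure the sliding force.

apply_moves(moves="1 0 0.01 0 0 0 0; 1 0 0.01 0 0 0 0; 1 0 0.01 0 0 0 0; 1 0 0.01 0 0 0 0; 1 0 0.01 0 0 0 0; 1 0 0.01 0 0 0 0; 1 0 0.01 0 0 0 0; 1 0 0.01 0 0 0 0")

```text
t: 15.9
eef_pos: [0.5368, -0.0653, 0.0419]
tool_rot: [-0.002, 0.739, 0.673, -0.004]
contact_force: [-13.7, 2.0, 5.3]
gripper_width: 0.278
```

```bash
python3 st.py 0.555 -0.066 0.043 84.6
```

```text
t 15.9 p [ 0.5368 -0.0653  0.0419] yaw 84.62 tilt [-0.0082 -0.0015 -1.    ] F [-13.7195   1.9759   5.2685] T [ 0.2274  3.0026 -0.087 ] w 0.278
q [ 0.563   0.6337 -0.7224  1.974   0.6005  0.7679  0.9611]
tool shift units [ 0.0081  0.1513 -0.0103]
turn units [-0.1145  0.0331  0.0061]
```

apply_moves(moves="1 0 0.01 0 0 0 0; 1 0 0.01 0 0 0 0; 1 0 0.01 0 0 0 0; 1 0 0.01 0 0 0 0")

```text
t: 16.23
eef_pos: [0.5416, -0.0657, 0.0419]
tool_rot: [-0.002, 0.739, 0.673, -0.004]
contact_force: [-13.9, 0.7, 6.4]
gripper_width: 0.279
```

```bash
python3 st.py 0.555 -0.066 0.043 84.6
```

```text
t 16.23 p [ 0.5416 -0.0657  0.0419] yaw 84.62 tilt [-0.0083 -0.0015 -1.    ] F [-13.9379   0.7317   6.3815] T [ 0.1881  2.994  -0.1273] w 0.279
q [ 0.5604  0.6394 -0.7212  1.9628  0.6005  0.7739  0.9639]
tool shift units [ 0.0079  0.1116 -0.01  ]
turn units [-0.116   0.0326  0.006 ]
```

Fz has risen about 8 N, so the board may have pitched in the pads with its front edge on the counter. I'll look.

```bash
python3 look.py 4
```

```text
(no output)
```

View pics/top_4.png

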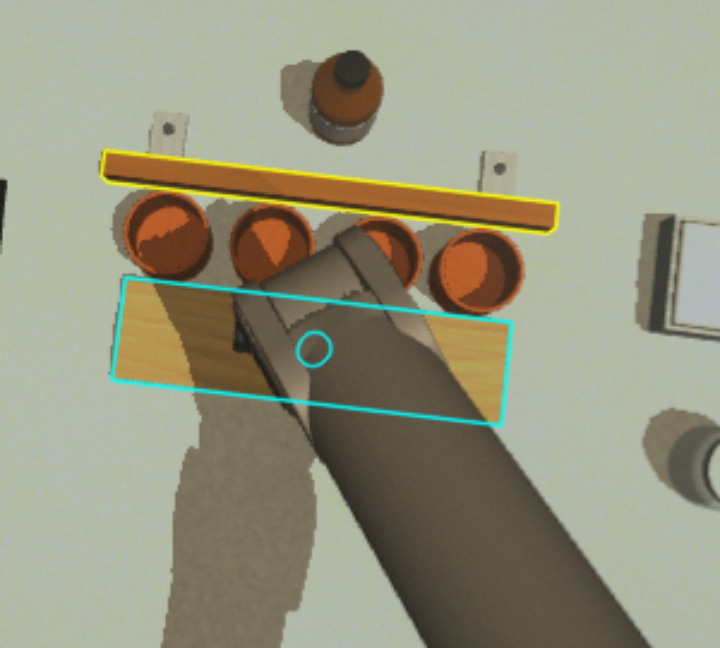

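View pics/side_4.png

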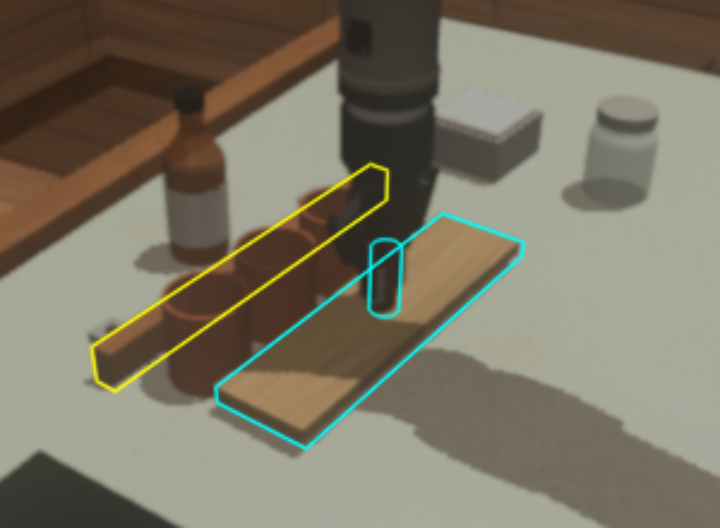

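apply_moves(moves="1 0 0.01 -0.003 0 0 0; 1 0 0.01 -0.003 0 0 0; 1 0 0.01 -0.003 0 0 0")

```text
t: 16.58
eef_pos: [0.5468, -0.0664, 0.0426]
tool_rot: [-0.001, 0.74, 0.673, -0.002]
contact_force: [-6.0, 0.5, -6.8]
gripper_width: 0.274
```

```bash
python3 st.py 0.555 -0.066 0.043 84.6
```

```text
t 16.58 p [ 0.5468 -0.0664  0.0426] yaw 84.61 tilt [-0.0051 -0.0007 -1.    ] F [-5.9725  0.4745 -6.7633] T [ 0.1368  1.4349 -0.0854] w 0.274
q [ 0.5595  0.6434 -0.7204  1.9525  0.6005  0.7768  0.9674]
tool shift units [ 0.0095  0.0675 -0.004 ]
turn units [-0.0713  0.0163  0.003 ]
```

apply_moves(moves="1 0 0.01 0.001 0 0 0; 1 0 0.01 0.001 0 0 0")

```text
t: 16.75
eef_pos: [0.5486, -0.0666, 0.0424]
tool_rot: [-0.002, 0.74, 0.673, -0.003]
contact_force: [-11.1, 0.3, 2.1]
gripper_width: 0.279
```

```bash
python3 st.py 0.555 -0.066 0.043 84.6|head -1
```

```text
t 16.75 p [ 0.5486 -0.0666  0.0424] yaw 84.61 tilt [-0.0065 -0.001  -1.    ] F [-11.1154   0.3149   2.0557] T [0.3145 2.6345 0.0011] w 0.279
```

apply_moves(moves="1 0 0.008 -0.001 0 0 0; 1 0 0.008 -0.001 0 0 0")

```text
t: 16.92
eef_pos: [0.5506, -0.0667, 0.0426]
tool_rot: [-0.002, 0.74, 0.673, -0.003]
contact_force: [-6.8, 1.0, -5.1]
gripper_width: 0.276
```

```bash
python3 st.py 0.555 -0.066 0.043 84.6|head -1; python3 look.py 5
```

```text
t 16.92 p [ 0.5506 -0.0667  0.0426] yaw 84.61 tilt [-0.0061 -0.0008 -1.    ] F [-6.783   0.9809 -5.1127] T [ 0.2467  1.7291 -0.0242] w 0.276
```

View pics/top_5.png

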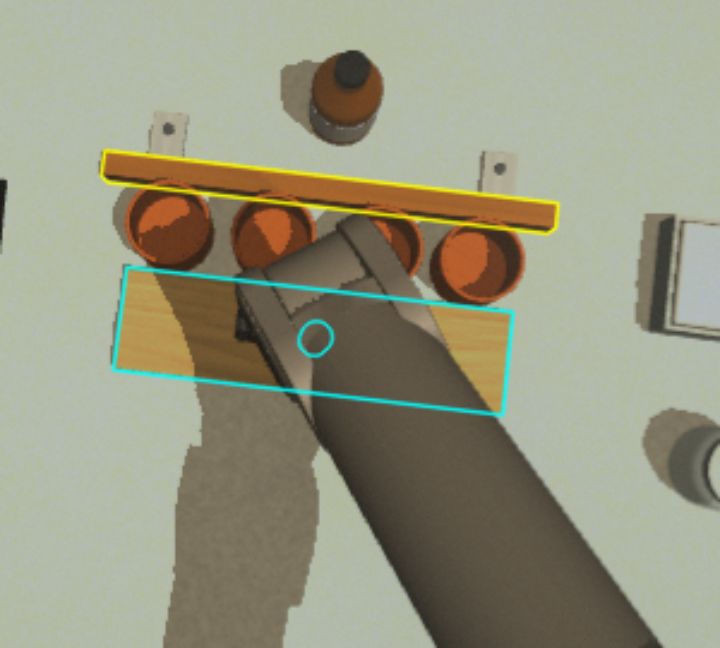

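apply_moves(moves="1 0 0.006 0 0 0 0; 1 0 0.006 0.001 0 0 0; 1 0 0.006 0 0 0 0")

```text
t: 17.27
eef_pos: [0.5524, -0.0669, 0.0425]
tool_rot: [-0.002, 0.74, 0.673, -0.003]
contact_force: [-10.3, 0.6, -0.3]
gripper_width: 0.274
```

```bash
python3 st.py 0.555 -0.066 0.043 84.6|head -1
```

```text
t 17.27 p [ 0.5524 -0.0669  0.0425] yaw 84.62 tilt [-0.0069 -0.001  -1.    ] F [-10.3475   0.6379  -0.3137] T [0.2093 2.2301 0.0303] w 0.274
```

apply_moves(moves="1 0 0.006 0 0 0 0; 1 0 0.006 -0.001 0 0 0")

```text
t: 17.43
eef_pos: [0.5542, -0.067, 0.0426]
tool_rot: [-0.002, 0.74, 0.673, -0.003]
contact_force: [-6.7, 0.3, -4.7]
gripper_width: 0.278
```

```bash
python3 st.py 0.555 -0.066 0.043 84.6|head -1
```

```text
t 17.43 p [ 0.5542 -0.067   0.0426] yaw 84.62 tilt [-0.0062 -0.0008 -1.    ] F [-6.6745  0.2814 -4.7185] T [ 0.1974  1.7958 -0.0511] w 0.278
```

apply_moves(moves="1 0 0.005 0 0 0 0; 1 0 0.005 0 0 0 0")

```text
t: 17.6
eef_pos: [0.555, -0.0671, 0.0425]
tool_rot: [-0.002, 0.74, 0.673, -0.003]
contact_force: [-10.8, 1.3, 0.3]
gripper_width: 0.279
```

```bash
python3 st.py 0.555 -0.066 0.043 84.6|head -1; python3 look.py 6
```

```text
t 17.6 p [ 0.555  -0.0671  0.0425] yaw 84.62 tilt [-0.007  -0.0009 -1.    ] F [-10.8467   1.3304   0.2581] T [0.2935 2.504  0.0459] w 0.279
```

View pics/top_6.png

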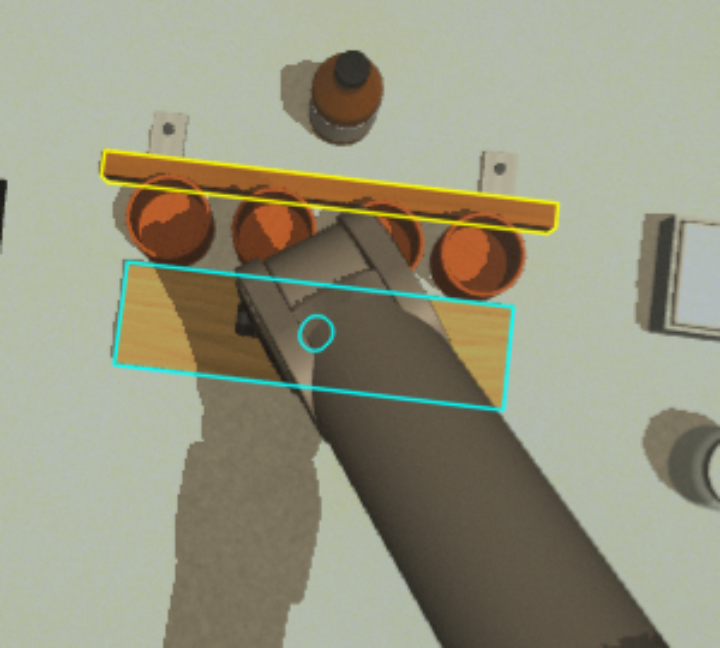

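View pics/side_6.png

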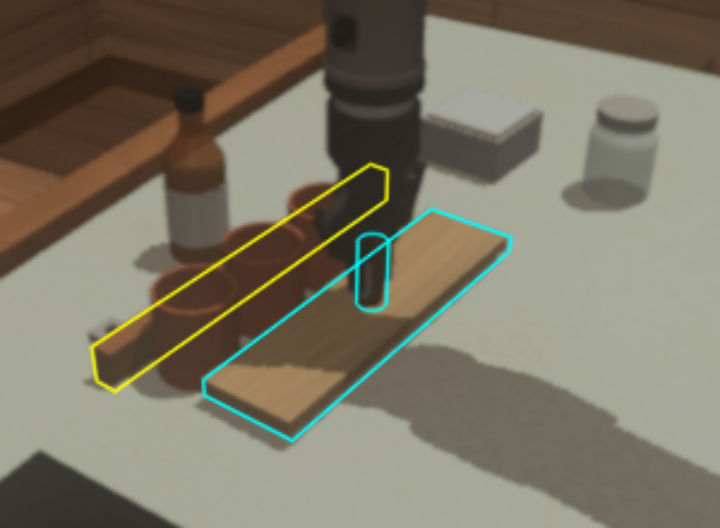

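apply_moves(moves="1 0 0.005 -0.0006 0 0 0; 1 0 0.005 0 0 0 0")

```text
t: 17.87
eef_pos: [0.5551, -0.0672, 0.0426]
tool_rot: [-0.003, 0.74, 0.673, -0.004]
contact_force: [-15.3, 1.3, 4.3]
gripper_width: 0.279
```

```bash
python3 st.py 0.555 -0.066 0.043 84.6|head -1
```

```text
t 17.87 p [ 0.5551 -0.0672  0.0426] yaw 84.62 tilt [-0.0092 -0.0013 -1.    ] F [-15.3173   1.3182   4.3051] T [0.4289 3.2442 0.0113] w 0.279
```

The row has met the rail: motion stopped at n = -117 mm, as predicted, and the yaw moment is balanced. I'll ease off the down-drag and the push towards sliding force plus about 4 N.

apply_moves(moves="1 0 -0.005 -0.001 0 0 0; 1 0 0 0 0 0 0")

```text
t: 18.03
eef_pos: [0.5551, -0.0671, 0.0426]
tool_rot: [-0.002, 0.74, 0.673, -0.003]
contact_force: [-10.6, 1.3, -1.8]
gripper_width: 0.276
```

```bash
python3 st.py 0.555 -0.066 0.043 84.6|head -1
```

```text
t 18.03 p [ 0.5551 -0.0671  0.0426] yaw 84.62 tilt [-0.0078 -0.001  -1.    ] F [-10.6257   1.2648  -1.8278] T [ 0.2214  2.4395 -0.0528] w 0.276
```

apply_moves(moves="1 0 0.004 -0.0004 0 0 0; 1 0 0 0 0 0 0; 1 0 0 0 0 0 0")

```text
t: 18.28
eef_pos: [0.5551, -0.0671, 0.0426]
tool_rot: [-0.003, 0.74, 0.673, -0.004]
contact_force: [-11.4, 0.6, -1.4]
gripper_width: 0.279
```

```bash
python3 st.py 0.555 -0.066 0.043 84.6|head -1
```

```text
t 18.28 p [ 0.5551 -0.0671  0.0426] yaw 84.62 tilt [-0.0088 -0.0011 -1.    ] F [-11.4267   0.6316  -1.4042] T [ 0.3037  2.7594 -0.0066] w 0.279
```

apply_moves(moves="1 0 0.004 -0.0005 0 0 0; 1 0 0 0 0 0 0; 1 0 0 0 0 0 0")

```text
t: 18.53
eef_pos: [0.5551, -0.0672, 0.0426]
tool_rot: [-0.003, 0.74, 0.673, -0.004]
contact_force: [-12.9, 0.6, 2.9]
gripper_width: 0.276
```

```bash
python3 st.py 0.555 -0.066 0.043 84.6|head -1
```

```text
t 18.53 p [ 0.5551 -0.0672  0.0426] yaw 84.62 tilt [-0.0097 -0.0013 -1.    ] F [-12.92     0.5923   2.9136] T [ 0.3888  3.0372 -0.069 ] w 0.276
```

apply_moves(moves="1 0 0 0 0 0 0; 1 0 0 0 0 0 0; 1 0 0 0 0 0 0")

```text
t: 18.78
eef_pos: [0.5551, -0.0672, 0.0426]
tool_rot: [-0.003, 0.74, 0.673, -0.004]
contact_force: [-13.8, 1.7, 2.0]
gripper_width: 0.277
```

```bash
python3 st.py 0.555 -0.066 0.043 84.6|head -1; python3 look.py 7
```

```text
t 18.78 p [ 0.5551 -0.0672  0.0426] yaw 84.62 tilt [-0.0095 -0.0013 -1.    ] F [-13.7868   1.6977   1.9599] T [ 0.4181  3.0592 -0.0205] w 0.277
```

View pics/top_7.png

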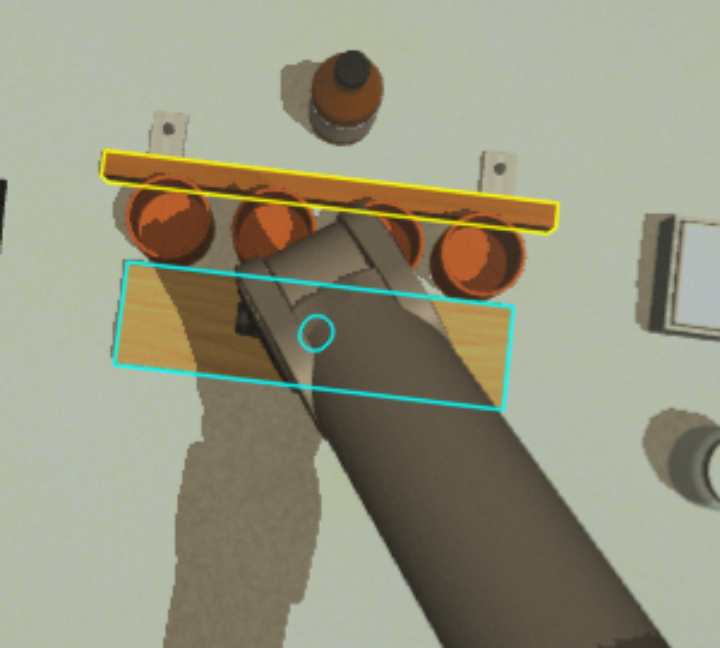

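View pics/side_7.png

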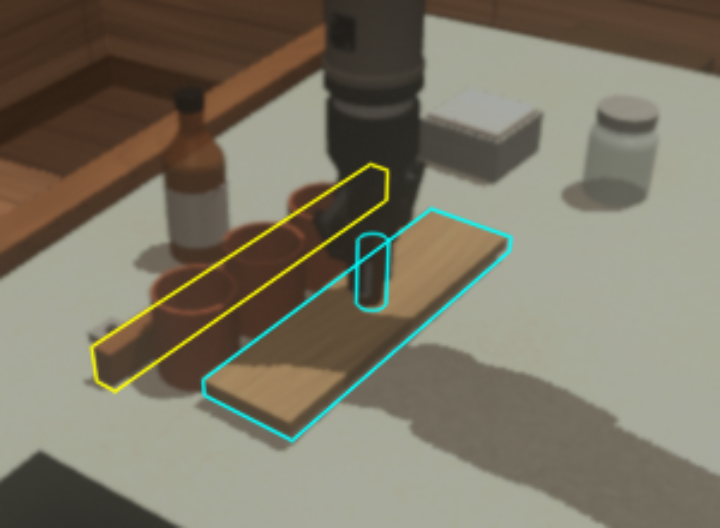

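apply_moves(moves="1 0 0.001 -0.001 0 0 0; 1 0 0 0 0 0 0; 1 0 0 0 0 0 0")

```text
t: 19.13
eef_pos: [0.5552, -0.0672, 0.0427]
tool_rot: [-0.003, 0.74, 0.673, -0.004]
contact_force: [-13.0, 1.0, 0.6]
gripper_width: 0.273
```

```bash
python3 st.py 0.555 -0.066 0.043 84.6|head -1
cat > cups.py <<'E'
from h import *; import sys
np.set_printoptions(precision=4,suppress=True)
rail=np.array([.672,-.077,-.094]); n=np.array([np.cos(rail[2]),np.sin(rail[2])]); t=np.array([-n[1],n[0]])
C=cyl(.036,0,.08)
for cn in ('top','side'):
    c=imaging.read_camera(cn); ms=[o['region'].astype(float) for o in nets.outline_of(c,'cup0')]
    for i,tt in enumerate((-.134,-.047,.044,.134)):
        p0=rail[:2]-.036*n+tt*t; s=sil(c,place(C,p0))
        iou=[np.minimum(s,m).sum()/np.maximum(s,m).sum() for m in ms]
        if not iou or max(iou)<.3: print(cn,i,'-'); continue
        p,e=fit([(c,ms[int(np.argmax(iou))])],[C],p0,[.004,.004]); d=p-rail[:2]
        print(cn,i,'n',(d@n).round(4),'t',(d@t).round(4),'err',round(e,3))
E
python3 cups.py; python3 st.py 0.555 -0.066 0.043 84.6|head -1
```

```text
t 19.13 p [ 0.5552 -0.0672  0.0427] yaw 84.61 tilt [-0.0098 -0.0012 -1.    ] F [-12.9666   0.9566   0.5751] T [ 0.4696  3.0833 -0.0487] w 0.273
top 0 n -0.0365 t -0.1331 err 0.081
top 1 -
top 2 n -0.0362 t 0.0443 err 0.625
top 3 n -0.0351 t 0.1325 err 0.117
side 0 -
side 1 n -0.0169 t -0.0482 err 1.702
side 2 n -0.0299 t 0.04 err 0.284
side 3 n -0.0303 t 0.1294 err 0.184
t 19.33 p [ 0.5552 -0.0672  0.0427] yaw 84.62 tilt [-0.0098 -0.0013 -1.    ] F [-13.6511   0.968    0.8374] T [ 0.3513  3.0182 -0.0419] w 0.28
```

apply_moves(moves="1 0 0.001 -0.0008 0 0 0; 1 0 0 0 0 0 0; 1 0 0 0 0 0 0; 1 0 0 0 0 0 0")

```text
t: 19.67
eef_pos: [0.5552, -0.0672, 0.0427]
tool_rot: [-0.003, 0.74, 0.673, -0.004]
contact_force: [-13.6, 0.4, 1.2]
gripper_width: 0.277
```

```bash
python3 st.py 0.555 -0.066 0.043 84.6|head -1
```

```text
t 19.67 p [ 0.5552 -0.0672  0.0427] yaw 84.62 tilt [-0.01   -0.0012 -0.9999] F [-13.5823   0.3705   1.1702] T [ 0.3813  3.0163 -0.0432] w 0.277
```

apply_moves(moves="1 0 0 0 0 0 0; 1 0 0 0 0 0 0; 1 0 0 0 0 0 0; 1 0 0 0 0 0 0; 1 0 0 0 0 0 0; 1 0 0 0 0 0 0")

```text
t: 20.17
eef_pos: [0.5552, -0.0672, 0.0427]
tool_rot: [-0.003, 0.74, 0.673, -0.004]
contact_force: [-13.6, 1.1, 1.2]
gripper_width: 0.275
```

```bash
python3 st.py 0.555 -0.066 0.043 84.6|head -1
```

```text
t 20.17 p [ 0.5552 -0.0672  0.0427] yaw 84.62 tilt [-0.01   -0.0012 -0.9999] F [-13.6139   1.088    1.2337] T [ 0.4225  3.0498 -0.0362] w 0.275
```

apply_moves(moves="1 0 0.002 -0.001 0 0 0; 1 0 0 0 0 0 0; 1 0 0 0 0 0 0; 1 0 0 0 0 0 0; 1 0 0 0 0 0 0; 1 0 0 0 0 0 0")

```text
t: 20.67
eef_pos: [0.5552, -0.0672, 0.0427]
tool_rot: [-0.003, 0.74, 0.673, -0.004]
contact_force: [-14.5, 1.2, 0.6]
gripper_width: 0.28
```

```bash
python3 st.py 0.555 -0.066 0.043 84.6|head -1
```

```text
t 20.67 p [ 0.5552 -0.0672  0.0427] yaw 84.62 tilt [-0.0104 -0.0012 -0.9999] F [-14.5429   1.1779   0.6351] T [ 0.3863  3.1249 -0.0267] w 0.28
```

apply_moves(moves="1 0 0 0 0 0 0; 1 0 0 0 0 0 0; 1 0 0 0 0 0 0; 1 0 0 0 0 0 0; 1 0 0 0 0 0 0; 1 0 -0.01 0 0 0 0; 1 0 -0.01 0 0 0 0; 1 0 -0.015 0 0 0 0; 1 0 -0.02 0 0 0 0; 1 0 -0.03 0 0 0 0; 1 0 -0.04 0 0 0 0; 1 0 -0.06 0 0 0 0")

```text
t: 21.67
eef_pos: [0.5401, -0.065, 0.0453]
tool_rot: [0.001, 0.74, 0.673, 0.002]
contact_force: [0.0, 0.5, -4.0]
gripper_width: 0.276
```

apply_moves(moves="1 0 -0.1 0 0 0 0; 1 0 -0.15 0 0 0 0; 1 0 -0.15 0 0 0 0; 1 0 -0.08 -0.05 0 0 0; 1 0 0 -0.1 0 0 0; 1 0 0 -0.2 0 0 0; 1 0 0 -0.25 0 0 0; 1 0 0 -0.2 0 0 0; 1 0 0 -0.1 0 0 0; 1 0 0 0 0 0 0")

```text
t: 22.5
eef_pos: [0.4846, -0.0597, 0.1562]
tool_rot: [0.003, 0.74, 0.673, 0.003]
contact_force: [0.8, 0.7, -2.2]
gripper_width: 0.28
```

```bash
python3 st.py 0.478 -0.059 0.15 0; python3 look.py 8; python3 cups.py
```

```text
t 22.5 p [ 0.4846 -0.0597  0.1562] yaw 84.58 tilt [ 0.0085 -0.0014 -1.    ] F [ 0.8173  0.7268 -2.1538] T [-0.0565 -0.0761  0.0182] w 0.28
q [ 0.7321  0.3924 -0.8862  2.0278  0.3947  0.8886  1.1068]
tool shift units [ 0.0006 -0.0556  0.051 ]
turn units [ 0.1052 -0.084  21.1448]
top 0 n -0.0362 t -0.1326 err 0.101
top 1 n -0.0373 t -0.0473 err 0.068
top 2 n -0.0362 t 0.0434 err 0.09
top 3 n -0.0352 t 0.1322 err 0.07
side 0 n 0.0044 t -0.1874 err 0.974
side 1 n 0.001 t -0.0932 err 0.776
side 2 n -0.0294 t 0.0404 err 0.456
side 3 n -0.0302 t 0.1294 err 0.141
```

View pics/top_8.png

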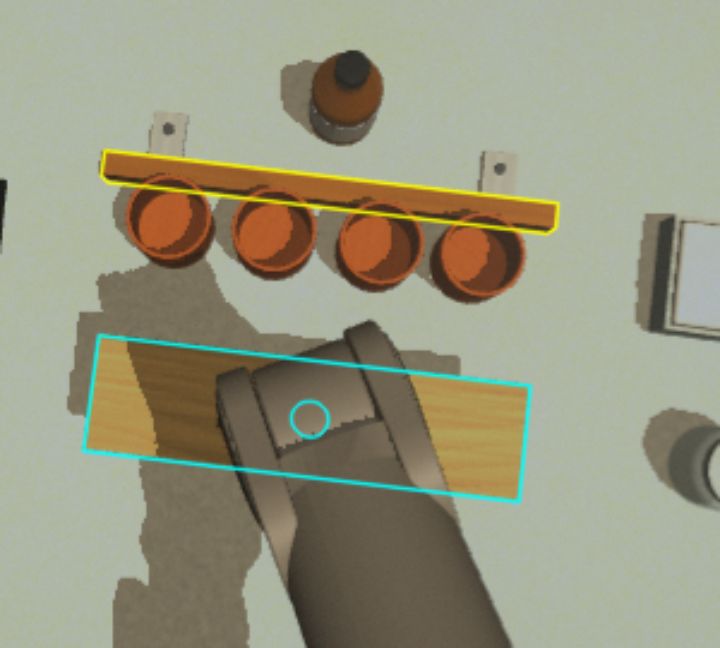

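View pics/side_8.png

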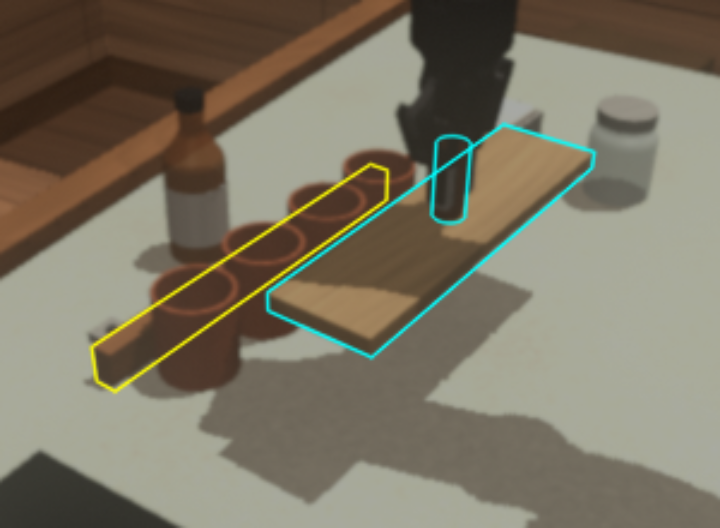

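All four cups stand upright in a line at the rail: fitted n is -35 to -37 mm against -36 mm for touching. Now I'll carry the board back.

apply_moves(moves="1 0 0 0 0.1 -0.08 0.5; 1 0 0 0 0 0 1; 1 0 0 0 0 0 1; 1 0 0 0 0 0 1; 1 0 0 0 0 0 1; 1 0 0 0 0 0 1; 1 0 0 0 0 0 1; 1 0 0 0 0 0 1; 1 0 0 0 0 0 1; 1 0 0 0 0 0 1; 1 0 0 0 0 0 1; 1 0 0 0 0 0 1")

```text
t: 23.8
eef_pos: [0.481, -0.0595, 0.1515]
tool_rot: [0.001, 0.944, 0.329, -0.005]
contact_force: [-0.8, 0.3, -3.2]
gripper_width: 0.278
```

apply_moves(moves="1 0 0 0 0 0 1; 1 0 0 0 0 0 1; 1 0 0 0 0 0 1; 1 0 0 0 0 0 1; 1 0 0 0 0 0 1; 1 0 0 0 0 0 1; 1 0 0 0 0 0 1; 1 0 0 0 0 0 1; 1 0 0 0 0 0 1; 1 0 0 0 0 0 1; 1 0 0 0 0 0 0.2; 1 0 0 0 0 0 0")

```text
t: 24.8
eef_pos: [0.4812, -0.0595, 0.1519]
tool_rot: [0.002, 1.0, -0.018, -0.004]
contact_force: [1.3, -0.3, -3.6]
gripper_width: 0.276
```

apply_moves(moves="1 0 -0.05 0 0 0 0; 1 0 -0.1 0 0 0 0; 1 0 -0.2 0 0 0 0; 1 0 -0.25 0 0 0 0; 1 0 -0.25 0 0 0 0; 1 0 -0.25 0 0 0 0; 1 0 -0.25 0 0 0 0; 1 0 -0.25 0 0 0 0; 1 0 -0.25 0 0 0 0; 1 0 -0.25 0 0 0 0; 1 0 -0.25 0 0 0 0; 1 0 -0.25 0 0 0 0")

```text
t: 25.8
eef_pos: [0.4931, 0.2539, 0.1507]
tool_rot: [0.003, 1.0, -0.018, -0.003]
contact_force: [0.4, 0.1, -1.7]
gripper_width: 0.276
```

apply_moves(moves="1 0 -0.18 0 0 0 0; 1 0 -0.1 0 0 0 0; 1 0 -0.05 0 0 0 0; 1 0 0 0 0 0 0; 1 0 0 0 0 0 0")

```text
t: 26.22
eef_pos: [0.4952, 0.2901, 0.1504]
tool_rot: [0.003, 1.0, -0.02, -0.003]
contact_force: [0.1, 0.1, -3.8]
gripper_width: 0.276
```

```bash
python3 st.py 0.497 0.295 0.0355 -2.3
```

```text
t 26.22 p [0.4952 0.2901 0.1504] yaw -2.24 tilt [-0.0067 -0.0064 -1.    ] F [ 0.0554  0.1243 -3.8061] T [-0.0345  0.0623 -0.0313] w 0.276
q [-0.1591  0.4804 -0.6231  1.838   0.3406  0.9413 -0.9739]
tool shift units [ 0.0196 -0.0476  0.9572]
turn units [0.096  0.0924 0.0152]
```

apply_moves(moves="1 0.02 -0.04 0.05 0.1 0.09 0; 1 0 0 0.1 0 0 0; 1 0 0 0.2 0 0 0; 1 0 0 0.2 0 0 0; 1 0 0 0.15 0 0 0; 1 0 0 0.08 0 0 0; 1 0 0 0 0 0 0; 1 0 0 0 0 0 0")

```text
t: 26.88
eef_pos: [0.4976, 0.296, 0.0568]
tool_rot: [-0.001, 1.0, -0.019, -0.0]
contact_force: [0.7, 0.2, -1.9]
gripper_width: 0.28
```

```bash
python3 st.py 0.497 0.295 0.0355 -2.3
python3 - <<'E'
from h import *
from scipy.spatial.transform import Rotation as Rn
o=bot.get_obs(); w,x,y,z=o['tool_rot']; R=Rn.from_quat([x,y,z,w]).as_matrix(); p=o['eef_pos']; zb=p[2]-.0311
yaw=np.arctan2(R[1,0],R[0,0])
B=[box(.09,.34,zb,zb+.016),cyl(.013,zb+.016,zb+.078)]
for n in ('top','side'):
    c=imaging.read_camera(n); im=c['image'].copy()
    def dr(P,pp,col):
        q=cv2.convexHull(proj(c,place(P,pp)).astype(np.float32)); cv2.polylines(im,[np.round(q*16).astype(np.int32)],True,col,1,cv2.LINE_AA,4)
    for P in B: dr(P,(p[0],p[1],yaw-np.pi/2),(0,255,255))
    dr(box(.4,.15,0,.004),(.4955,.295,-.043),(255,255,0))
    im=cv2.resize(im[180:420,60:320],None,fx=2.4,fy=2.4) if n=='top' else cv2.resize(im[220:480,130:450],None,fx=2.2,fy=2.2)
    save({'image':im},n+'_9.png')
E
```

```text
t 26.88 p [0.4976 0.296  0.0568] yaw -2.23 tilt [-0.0004  0.0013 -1.    ] F [ 0.6721  0.2448 -1.9154] T [-0.033  -0.0043 -0.05  ] w 0.28
q [-0.2198  0.6057 -0.5577  1.8919  0.4461  0.7691 -1.0633]
tool shift units [-0.0046  0.0085  0.1775]
turn units [-0.0187  0.0068  0.0179]
```

View pics/top_9.png

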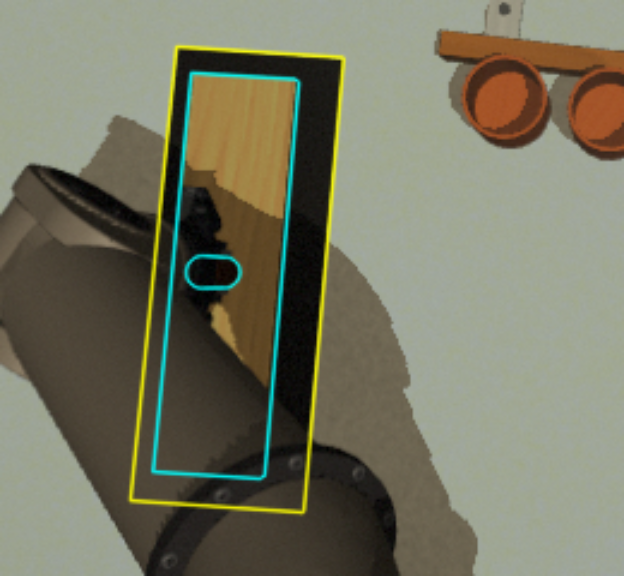

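View pics/side_9.png

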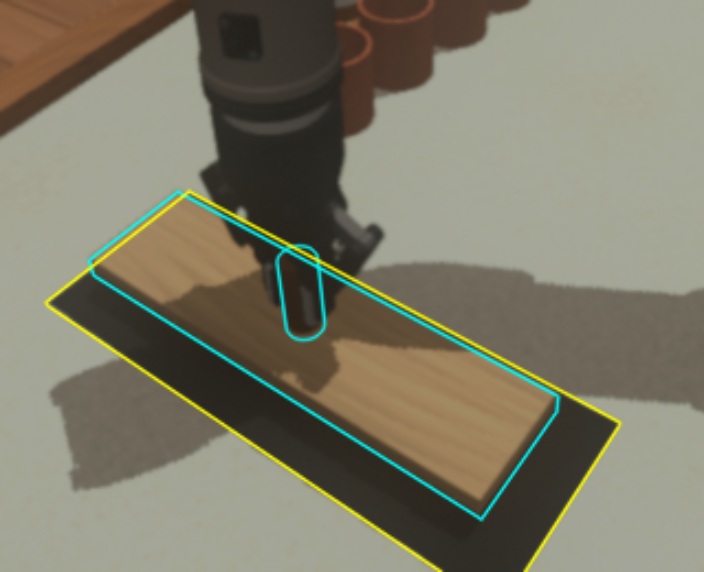

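apply_moves(moves="1 0 0 0.06 -0.02 0 0; 1 0 0 0.06 0 0 0; 1 0 0 0.03 0 0 0; 1 0 0 0.015 0 0 0; 1 0 0 0.01 0 0 0; 1 0 0 0 0 0 0; 1 0 0 0 0 0 0")

```text
t: 27.57
eef_pos: [0.4977, 0.2966, 0.0362]
tool_rot: [-0.0, 1.0, -0.019, 0.0]
contact_force: [-0.2, 0.7, -2.6]
gripper_width: 0.278
```

```bash
python3 st.py 0.497 0.295 0.0355 -2.3
```

```text
t 27.57 p [0.4977 0.2966 0.0362] yaw -2.19 tilt [ 0.0004  0.0005 -1.    ] F [-0.2431  0.6832 -2.6166] T [ 0.0022  0.02   -0.0629] w 0.278
q [-0.2361  0.6349 -0.5388  1.8996  0.4712  0.7345 -1.0843]
tool shift units [-0.0053  0.0132  0.0059]
turn units [-0.0068 -0.0052  0.0263]
```

Still hanging, about 1 mm up. I'll lower it a little further.

apply_moves(moves="1 0 0.01 0.006 0 0 0; 1 0 0 0.004 0 0 0; 1 0 0 0 0 0 0; 1 0 0 0 0 0 0")

```text
t: 27.9
eef_pos: [0.4978, 0.2952, 0.0352]
tool_rot: [-0.0, 1.0, -0.019, 0.0]
contact_force: [0.4, -0.9, -0.0]
gripper_width: 0.282
```

```bash
python3 st.py 0.497 0.295 0.0355 -2.3|head -1
```

```text
t 27.9 p [0.4978 0.2952 0.0352] yaw -2.21 tilt [ 0.0007  0.0003 -1.    ] F [ 0.3904 -0.8701 -0.0027] T [-0.1527  0.2143 -0.0072] w 0.282
```

The weight is on the mat. I'll release and rise.

apply_moves(moves="0.3 0 0 0 0 0 0; 0 0 0 0 0 0 0; -0.5 0 0 0 0 0 0; -1 0 0 0 0 0 0; -1 0 0 0 0 0 0; -1 0 0 0 0 0 0; -1 0 0 0 0 0 0; -1 0 0 0 0 0 0; -1 0 0 0 0 0 0; -1 0 0 0 0 0 0; -1 0 0 0 0 0 0; -1 0 0 0 0 0 0", force=20)

```text
t: 28.9
eef_pos: [0.4977, 0.2953, 0.035]
tool_rot: [-0.0, 1.0, -0.019, 0.0]
contact_force: [0.6, 0.6, -0.6]
gripper_width: 1.004
```

apply_moves(moves="-1 0 0 -0.03 0 0 0; -1 0 0 -0.06 0 0 0; -1 0 0 -0.1 0 0 0; -1 0 0 -0.2 0 0 0; -1 0 0 -0.25 0 0 0; -1 0 0 -0.25 0 0 0; -1 0 0 -0.25 0 0 0; -1 0 0 -0.2 0 0 0; -1 0 0.1 -0.1 0 0 0; -1 0 0.15 0 0 0 0; -1 0 0.2 0 0 0 0; -1 0 0.25 0 0 0 0")

```text
t: 29.9
eef_pos: [0.4941, 0.2123, 0.2096]
tool_rot: [-0.001, 1.0, -0.018, 0.001]
contact_force: [0.5, 0.4, 0.6]
gripper_width: 0.999
```

apply_moves(moves="-1 0 0.25 0 0 0 0; -1 0 0.25 0 0 0 0; -1 0 0.25 0 0 0 0; -1 0 0.25 0 0 0 0; -1 0 0.25 0 0 0 0; -1 0 0.25 0 0 0 0; -1 0 0.2 0 0 0 0; -1 0 0.1 0 0 0 0; -1 0 0 0 0 0 0")

```text
t: 30.65
eef_pos: [0.4859, -0.008, 0.2086]
tool_rot: [0.001, 1.0, -0.022, 0.001]
contact_force: [0.3, 0.6, -1.0]
gripper_width: 1.0
```

```bash
python3 st.py; sed -i "s/^ct=/import sys\nct=/" meas.py; python3 meas.py
python3 - <<'E'
from h import *
for n in ('top','side'):
    c=imaging.read_camera(n); save(c,n+'_10.png')
E
```

```text
t 30.65 p [ 0.4859 -0.008   0.2086] yaw -2.49 tilt [ 0.0011 -0.0012 -1.    ] F [ 0.2595  0.5824 -1.0433] T [-0.0062 -0.0271  0.005 ] w 1.0
q [ 0.393   0.242  -0.5785  1.9901  0.1632  0.9531 -0.3105]
cup0 both [ 0.6256 -0.2063] 0.452
cup0 top [ 0.6232 -0.205 ] 0.107
cup0 side [ 0.6285 -0.21  ] 0.328
cup1 both [ 0.6332 -0.1209] 0.303
cup1 top [ 0.6322 -0.1207] 0.06
cup1 side [ 0.6367 -0.124 ] 0.225
cup2 both [ 0.6423 -0.0301] 0.29
cup2 top [ 0.6393 -0.0303] 0.125
cup2 side [ 0.6447 -0.0332] 0.153
cup3 both [0.6502 0.0582] 0.208
cup3 top [0.6499 0.0588] 0.085
cup3 side [0.6529 0.0551] 0.114
rail both [ 0.6756 -0.0813 -0.0899] 4.303
rail top [ 0.6735 -0.0784 -0.0944] 0.447
rail side [ 0.8251 -0.0432  0.7669] 1.922
straightedge both [ 0.4989  0.2941 -1.6086] 0.074
straightedge top [ 0.4998  0.2951 -1.6093] 0.044
straightedge side [ 0.4991  0.2937 -1.6091] 0.026
mat both [ 0.4953  0.2957 -0.0425] 2.483
mat top [ 0.4945  0.2963 -0.0458] 1.205
mat side [ 0.4953  0.2952 -0.0427] 1.273
```

View pics/top_10.png

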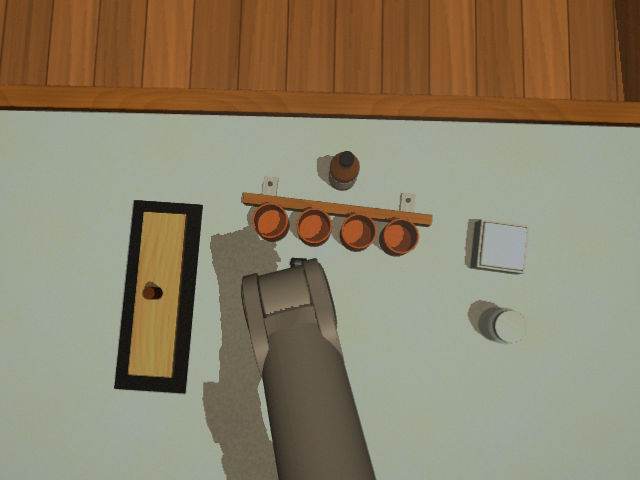

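View pics/side_10.png

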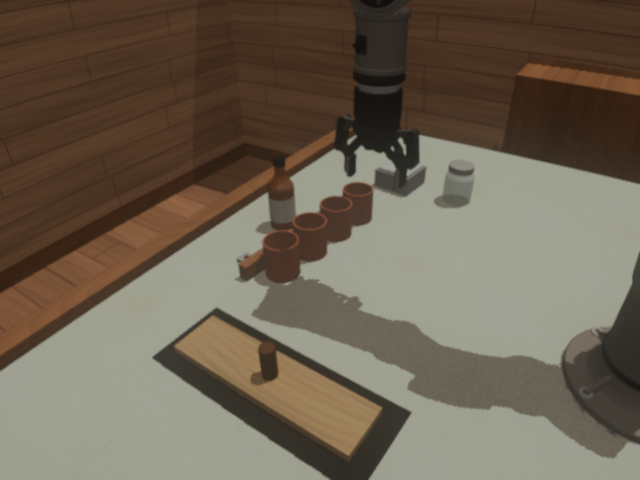

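The board lies flat and centred on the mat, the four cups are upright at the rail, and the bottle, jar and napkin holder are unmoved. The arm is clear, so I'm handing in.

```bash
python3 -c "
from h import *
print(bot.get_obs()['t']); print(bot.hand_in())"
```

```text
32.25
the job is handed in; nothing more can be done
None
```

I pushed the four cups to the rail with the straightedge, held them pressed there, laid the board back on the mat and let go. I handed the job in at about 32 s.

- **Push:** The hand and board yaw matched the rail's within about 0.1°, and the hand never touched the cups.
- **Press:** The row met the rail exactly where expected. I held it for about 3 s with a total push of 11 to 14.5 N. Sliding the cups alone took about 8.5 N, so the rail carried roughly 4 to 6 N at the final setting. This is worked out, not measured. It assumes the counter still takes its full sliding friction; the rail's share would be higher if it took less.
- **Pressing peak:** The push briefly reached 15.3 N when the row first touched. That puts the rail at about 3 to 7 N, below the 8 N limit under the same assumption.
- **All four touching:** The twisting moment on the hand stayed near zero during the press, so the load was evenly spread along the row.
- **Last checks:** After I backed off, the top camera put the cup centres 35.2 to 37.3 mm from the rail face, against 36 mm for touching. That is within its 1 to 2 mm error. The board's centre is about 4 mm from the mat's and within 0.5° of it in angle. In the pictures the cups are upright and the bottle, jar and napkin holder have not moved.
- **Disagreement:** The side camera put the two left cups about 6 mm nearer the rail than the top camera did. It was already off the same way by 2 to 4 mm before the push. Its fits for the right-hand cups were too partly hidden to use, so I relied on the top view.

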